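# Seat a shaft in the inspection cradle and set its lock cap

## Task

Take the loose steel shaft from its white rest and push it down into both forks of the aluminium cradle, roughly centred, until it is fully home and the sprung jaw has snapped back over it. Then screw the knurled lock cap down clockwise until it bottoms out, back it off a quarter turn, and finish holding the cap there in the gripper: do not let go of it at the end. Leave the other things on the bench where they are.

Things in the scene. Friction and masses are not known exactly. Their poses are not given: they have to be found in the camera images.
- cradle: aluminium shaft cradle, fixed to the bench; origin on the bench under the middle of the shaft's seat. Base plate 8 mm thick, x -42.5 to 72.5, y -95 to 95 mm. Two upright forks, open on top, take the shaft along the cradle's y axis at x = 0; between them, y -59 to 51 mm, there is free room for fingers. The lock cap's post stands at x 50, y 66 mm
- plain_fork (a point): seat of the shaft's axis in the plain fork of the cradle, a plate 12 mm thick at cradle y = -65 mm. Slot 17 mm wide, flared at the lips, 59 mm high; slot floor 28 mm high, so a seated shaft's axis is 35 mm and its top 42 mm above the bench
- jaw_fork (a point): seat of the shaft's axis in the other fork, at cradle y = +66 mm: a pair of 6 mm plates (y = 54 and 78 mm, same slot and heights as the plain fork) with the sprung jaw between them
- shaft: loose plain polished steel shaft, 14 mm diameter, 200 mm long, 0.1 to 0.2 kg; origin at its middle, its own y axis along it (either way round will do in the cradle). Starts lying on the white rest, axis 37 mm above the bench
- rest: fixed white plastic rest, base 60 x 150 x 8 mm, with two notched posts at y = +-60 mm (12 mm thick, 36 mm wide and high) that carry the shaft along the rest's y axis; the shaft can be gripped between the posts; origin on the bench at its middle
- jaw (a joint): angle (rad) of the dark steel sprung jaw in the jaw fork (12 mm wide). 0: closed, its rounded nose juts over the slot from the +x side, 43 to 51 mm high, and stops a shaft laid in from above. A push of about 8 to 15 N on the shaft beside it swings it out by about 0.1 rad and it springs back to 0 over a seated shaft. Limit 0.45
- cap_turn (a joint): angle (rad) of the knurled lock cap on its thread; grows as it is screwed down (clockwise from above). 0: fully up; 4.0: bottomed out, a hard stop. It sinks 0.95 mm per rad (6 mm a turn). It starts on the thread at 0.9 to 2.0, stays where it is left (friction about 0.06 N m) and cannot come off
- lock_cap: steel knurled lock cap, a round 36 mm in diameter and 28 mm high on a vertical axis; a raised rib on top, from centre to edge, shows its turning. Grip it from above anywhere round. Origin on the axis at mid height, 83.8 mm above the bench fully up, 80 mm bottomed out; x axis along the rib, which points along the cradle's +x when cap_turn is 0
- vial: bystander: small amber glass vial 22 mm diameter, 45 mm high, standing between cradle and rest; origin under its middle
- tweezers: bystander: steel tweezers 120 mm long, lying beyond the task's things; origin under the middle
- dish: bystander: white plastic dish 56 mm across, 22 mm high; origin under its middle
- tape_roll: bystander: roll of tape lying flat, 68 mm across, 19 mm high; origin under its middle
- bottle: bystander: white plastic bottle 48 mm diameter, 130 mm high; origin under its middle
- lens: bystander: black lens barrel 48 mm diameter, 28 mm high; origin under its middle
Things that resemble listed ones, but are neither listed nor needed, are in the scene too. What is shaped like the cradle but green is not meant.

How it is judged:
By the outcome, as a careful person would: the job done as asked, in the order asked, and still so for the second after the job is handed in, while the arm keeps its last pose, push and grip.
It also fails if it takes over 72 s, if anything falls off the work surface, if the arm or the gripper's body presses on something with over 40 N, if the wrist force passes 120 N, or if a joint passes its speed limit or range.

## Robot

A 7-joint arm with a two-finger parallel gripper is mounted at the origin on the work surface. World frame = base frame: x ahead of the robot, y to its left, z up, the work surface at z = 0. Lengths are in m, angles in rad, forces in N, time in s.
With the tool pointing down it reaches from about 0.35 to 0.9 m from the base axis. Payload 8.1 kg.
Tool frame: the origin (TCP) lies on the front face of the gripper's body, between the roots of the fingers; the fingertips stand 66 mm ahead of it and the grasp point (between the pads) lies 47 mm ahead of it (arm.finger_overhang is the distance from the TCP to the fingertips, in m); z points along the fingers, y is the line along which they close (so a half turn about z gives the same grasp; the last joint's range is limited). The gripper opens to 92 mm and grips with 3 to 60 N. Pads are 19 mm wide; open, the fingers measure 130 mm over their backs; the gripper's body (75 mm by 190 mm) begins 47 mm behind the grasp point.
Start: joints at [-1.35, 0.434, 0.025, 1.573, -0.012, 1.134, -0.075], TCP at [0.199, 0.593, 0.292] pointing down, gripper open.
Joint ranges: [-2.62, 2.62], [-0.44, 2.09], [-1.27, 1.32], [0.08, 2.57], [-1.32, 4.46], [0.12, 2], [-2.74, 2.74]. Speed limits (rad/s): [2.22, 2.22, 3.01, 3.01, 3.14, 3.14, 3.14].

## Interface

Orientations are given as a rotation vector (axis times angle).
In Python, from cell import readout, cams, workorder, spotter, arm gives the robot as it stands.
- The arm moves only by the tool nudge_tcp, called as name(argument=value, ...), one argument or row to a line, values as JSON. Schema: {"type":"object","properties":{"moves":{"type":"array","items":{"type":"array","items":{"type":"array","items":{"type":"number"},"minItems":5,"maxItems":5},"minItems":1,"maxItems":10},"minItems":1,"maxItems":1},"grip_force":{"type":"number"},"only":{"type":"string"},"quiet":{"type":"boolean"},"lines":{"type":"string"}},"required":["moves"],"additionalProperties":false}. moves is a list that holds a single list of rows (three levels of brackets), with 1 to 10 rows, each of 5 numbers: dx, dy, dz in shares of the most that a row can go, 1 being 50 mm, then a turn about the tool's z in a scale on which 1.0 is 4 rad, then the opening from 0.0 (shut) to 1.0 (fully open); each row shifts and turns the commanded pose from where the row before left it, along the tool's axes as they then stand; what a row does not reach is not made up. A row lasts 1/10 s, in which the tool goes at most 0.05 m and 0.15 rad, less where a joint would pass 70% of its speed; a pose out of reach is approached as far as the arm can. The fingers move at their own pace and stop on an object; grip_force is the grip in N (left out, the last holds). Time passes only in rows, so rows that do not move let the fingers close. The tool returns the time, the measured TCP pose, the force, the opening and the grip force at its end. only (a regular expression) keeps the lines of the reply that match it, lines (a string "A,B") keeps lines A to B, and quiet returns only ok. A shift or turn number past 1, either way, is cut back to 1. Input that does not fit is refused with a message, and nothing moves.
- readout.observe(): the state, without advancing time (a new reading comes with each control period).
- cams.get_image(name): name is "scene" or "top" or "wrist"; returns a dict with "image" (480x640x3 uint8, blue, green, red), "fx", "fy", "cx", "cy" (pixels), "cam_to_world" (4x4, takes a point from camera to world coordinates); the wrist camera has in their place "mount" (4x4, takes a point from camera to tool coordinates, whose origin is the TCP and whose axes are the flange's). Camera axes: x right, y down, z forward; pixel columns grow to the right and rows downward; lengths in m; the calibration is good to about 2 mm. A picture is of the moment at which its call begins: read the wrist's pose just before it. There is no depth.
- workorder.sign_off(): hands the job in; it is judged then, once.
Trained networks look in a picture, given as the dict that the camera call returned (one of the last four; its "shot" number tells which), for a name from the list of things; names that differ only in an ending like _2 or _b are one class to them, and where a whole thing is asked for, a point or a joint stands for the part that bears it (a point fixed in the world has none). Each returns a list of dicts, best first, with "score" (0 to 1); they miss things now and then, are a little off and sometimes report something else, mostly with a low value. They report only what shows in the picture. A call takes as long as a camera call. They do not tell look-alikes from the thing itself.
- spotter.boxes_of(picture, name): "centre" ([x, y, z] in m, in the coordinates of the camera as it stood for that picture, good to about 4 mm: the middle of the surface that is visible of it).
The state is a dict: "clock": time; "joints": joint angles; "dq": joint speeds; "joint_efforts": joint torques, N m; "position": TCP position; "ee_rot": TCP orientation; "force": force on the tool from outside, world axes, zero at the start; "ft_torque": the same for the moment, N m; "width": opening from 0.0 (shut) to 1.0 (fully open); "gripper_force": force on a finger pad.
Only numpy, scipy, OpenCV 4.12 (cv2) and the standard library are available. Lean on these libraries where they do the work, as an engineer would, in place of code of your own. Each camera call takes 0.05 s, during which the arm holds its last target. There are 200 camera calls.

## Working session

There is one attempt and no reset: what is moved stays moved. The work goes in short steps, Python scripts to look and compute and a tool call to move; the robot and the scene stay as the last step left them, time stands still between calls to the robot, and variables do not carry over. Pictures are saved under pics/ and viewed, at most 10 in all, crops included, and the job is handed in when it is done.

```bash
mkdir -p pics; ls; cat > h.py <<'E'
import numpy as np, cv2
from cell import readout, cams, workorder, spotter, arm
from scipy.spatial.transform import Rotation as R
def T():
    s=readout.observe(); M=np.eye(4); M[:3,:3]=R.from_rotvec(s["ee_rot"]).as_matrix(); M[:3,3]=s["position"]; return M
def pic(n):
    t=T(); p=cams.get_image(n); C=p["cam_to_world"] if "cam_to_world" in p else t@np.array(p["mount"]); return p,np.array(C)
def proj(p,C,w):
    c=np.linalg.inv(C)@np.append(w,1); return [p["fx"]*c[0]/c[2]+p["cx"],p["fy"]*c[1]/c[2]+p["cy"]]
def onz(p,C,u,v,z):
    d=C[:3,:3]@[(u-p["cx"])/p["fx"],(v-p["cy"])/p["fy"],1]; o=C[:3,3]; return o+d*(z-o[2])/d[2]
def find(p,C,name):
    return [((C@np.append(r["centre"],1))[:3].round(4).tolist(),np.round(proj(p,C,(C@np.append(r["centre"],1))[:3])).tolist(),round(r["score"],2)) for r in spotter.boxes_of(p,name)]
E
python3 - <<'E'
from h import *
s=readout.observe();print(s["clock"],s["position"],s["ee_rot"],s["width"])
for n in("top","scene"):
    p,C=pic(n);cv2.imwrite(f"pics/{n}.png",p["image"])
    for k in("cradle","shaft","rest","lock_cap","jaw","vial","tweezers","bottle","dish","tape_roll","lens"):print(n,k,find(p,C,k))
E
```

```text
pics
0.0 [0.19875641 0.59211242 0.29142167] [-5.06462158e-01 -3.10039491e+00  2.58858851e-03] 1.0032705097542243
top cradle [([0.5384, 0.143, 0.0069], [295.0, 241.0], 0.92), ([0.3232, 0.5641, 0.0078], [147.0, 320.0], 0.77), ([0.3207, 0.1927, 0.0102], [278.0, 318.0], 0.76), ([0.3276, -0.1193, 0.0073], [389.0, 313.0], 0.74)]
top shaft [([0.5508, -0.2063, 0.0406], [418.0, 232.0], 0.78), ([0.5401, 0.1461, 0.009], [294.0, 240.0], 0.69)]
top rest [([0.5395, -0.1961, 0.0104], [413.0, 237.0], 0.78)]
top lock_cap [([0.377, 0.2492, 0.0927], [253.0, 298.0], 0.73), ([0.5861, 0.2009, 0.093], [271.0, 220.0], 0.68), ([0.3728, 0.6091, 0.0974], [117.0, 303.0], 0.62), ([0.3748, -0.0705, 0.0947], [374.0, 296.0], 0.61)]
top jaw [([0.3308, 0.2587, 0.0463], [253.0, 315.0], 0.5), ([0.3349, -0.0552, 0.0522], [367.0, 311.0], 0.41), ([0.5476, 0.2103, 0.0479], [270.0, 236.0], 0.37)]
top vial []
top tweezers [([0.7598, -0.0247, 0.0058], [351.0, 164.0], 0.53)]
top bottle [([0.5242, 0.4477, 0.0835], [181.0, 245.0], 0.69)]
top dish [([0.7114, 0.3174, 0.0102], [234.0, 183.0], 0.63), ([0.5477, -0.206, 0.0422], [418.
[... 644 characters left out ...]
.63), ([0.3771, 0.6049, 0.0881], [434.0, 167.0], 0.57), ([0.3861, 0.2445, 0.0959], [344.0, 198.0], 0.45)]
scene jaw [([0.5573, 0.1486, 0.0063], [349.0, 265.0], 0.67)]
scene vial [([0.5541, 0.149, 0.0088], [349.0, 264.0], 0.69), ([0.5957, 0.1924, 0.0887], [372.0, 244.0], 0.37)]
scene tweezers [([0.7652, -0.0223, 0.0043], [339.0, 343.0], 0.68)]
scene bottle [([0.5422, 0.4431, 0.0645], [430.0, 212.0], 0.85)]
scene dish [([0.6994, 0.3218, 0.0127], [433.0, 271.0], 0.68), ([0.5259, -0.0136, 0.0252], [291.0, 275.0], 0.66), ([0.5494, -0.2116, 0.0394], [223.0, 306.0], 0.25)]
scene tape_roll [([0.7407, -0.3037, 0.017], [219.0, 387.0], 0.97)]
scene lens [([0.5459, -0.4381, 0.02], [129.0, 350.0], 0.64)]
```

View pics/top.png

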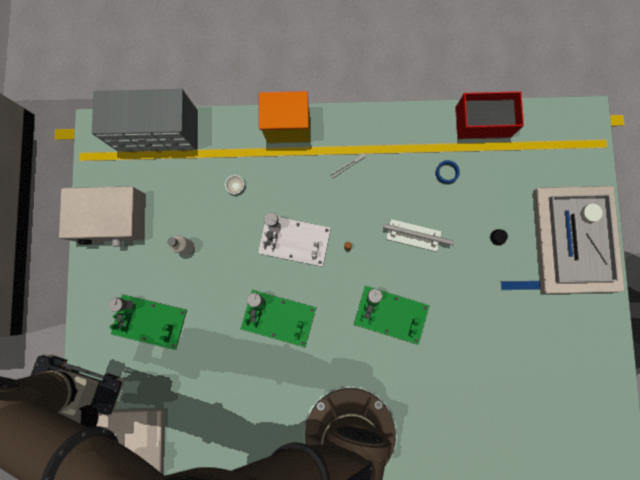

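View pics/scene.png

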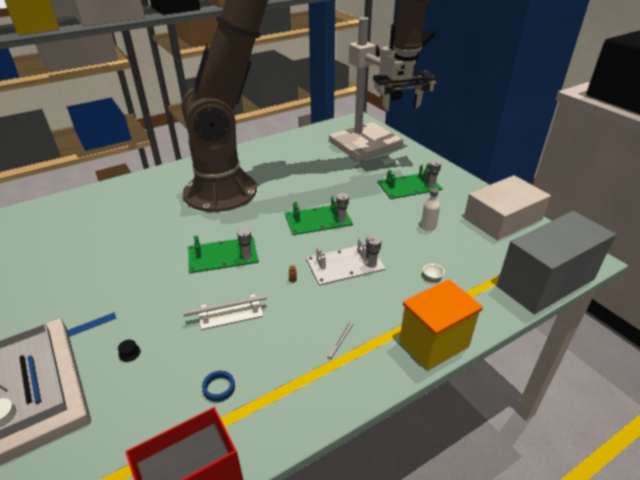

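Candidates for the cradle in top.png: silver (295,241), green look-alikes (147,320), (278,318), (390,313). The silver one is the one described. The only shaft is on the white rest at (418,235). The dark, blue and thin rods in the tray at (575,235) are not it. Next I'll move above the cradle for a close look.

```bash
cat >> h.py <<'E'
def go(x,y,z,yaw=None):
    "tool-axes delta to a world TCP target; yaw = desired world angle of tool y axis (mod pi)"
    t=T(); d=t[:3,:3].T@(np.array([x,y,z])-t[:3,3]); a=np.arctan2(t[1,1],t[0,1])
    r=0 if yaw is None else -((yaw-a+np.pi/2)%np.pi-np.pi/2)
    print("delta",d.round(4),"turn",round(r,4),"tooly",round(a,4),"j7",round(readout.observe()["joints"][6],3))
E
python3 - <<'E'
from h import *
p=cams.get_image("wrist");print(np.round(p["mount"],3),p["fx"])
print(T().round(3)); go(0.50,0.14,0.32,np.radians(-11)); 
E
```

```text
[[-0.    -0.951 -0.31   0.083]
 [ 1.    -0.001  0.001  0.002]
 [-0.001 -0.31   0.951 -0.092]
 [ 0.     0.     0.     1.   ]] 356.5891676595813
[[-0.948  0.318 -0.     0.199]
 [ 0.318  0.948 -0.     0.593]
 [ 0.    -0.    -1.     0.292]
 [ 0.     0.     0.     1.   ]]
delta [-0.4295 -0.3331 -0.0278] turn 1.4389 tooly 1.2469 j7 -0.075
```

Units first: shifts go in shares of 50 mm and turns go in shares of 4 rad. So -0.038 m is -0.76, -0.0227 m is -0.454.

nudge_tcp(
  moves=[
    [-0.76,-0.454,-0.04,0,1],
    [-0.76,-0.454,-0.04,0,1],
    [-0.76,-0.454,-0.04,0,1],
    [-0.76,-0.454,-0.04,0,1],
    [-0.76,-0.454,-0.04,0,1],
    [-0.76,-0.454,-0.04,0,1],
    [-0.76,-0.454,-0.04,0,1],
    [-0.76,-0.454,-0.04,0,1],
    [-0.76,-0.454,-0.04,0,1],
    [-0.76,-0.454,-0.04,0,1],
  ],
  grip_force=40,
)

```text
refused: moves: the value is too long (schema: maxItems 1). Nothing was moved.
```

I used the wrong layout. The manual says a list holding one list of rows, three levels of brackets; once more.

nudge_tcp(
  moves=[
    [[-0.76,-0.454,-0.04,0,1],[-0.76,-0.454,-0.04,0,1],[-0.76,-0.454,-0.04,0,1],[-0.76,-0.454,-0.04,0,1],[-0.76,-0.454,-0.04,0,1],[-0.76,-0.454,-0.04,0,1],[-0.76,-0.454,-0.04,0,1],[-0.76,-0.454,-0.04,0,1],[-0.76,-0.454,-0.04,0,1],[-0.76,-0.454,-0.04,0,1]],
  ],
  grip_force=40,
)

```text
clock: 2.25
position: [0.4878, 0.2549, 0.3126]
ee_rot: [0.506, 3.1, 0.001]
force: [-0.0, 0.0, -0.0]
width: 0.996
gripper_force: 0.0
```

nudge_tcp(
  moves=[
    [[-0.76,-0.454,-0.04,0,1],[-0.76,-0.454,-0.04,0,1],[0,0,0,0.036,1],[0,0,0,0.036,1],[0,0,0,0.036,1],[0,0,0,0.036,1],[0,0,0,0.036,1],[0,0,0,0.036,1],[0,0,0,0.036,1],[0,0,0,0.036,1]],
  ],
)

```text
clock: 3.25
position: [0.5444, 0.1892, 0.3163]
ee_rot: [-2.12, -2.318, -0.0]
force: [0.4, 0.6, -1.2]
width: 1.003
gripper_force: 0.0
```

nudge_tcp(
  moves=[
    [[0,0,0,0.036,1],[0,0,0,0.036,1],[0,0,0,0,1],[0,0,0,0,1]],
  ],
)

```text
clock: 3.65
position: [0.5444, 0.1893, 0.3162]
ee_rot: [2.421, 2.002, -0.0]
force: [0.3, -0.8, 0.1]
width: 1.0
gripper_force: 0.0
```

```bash
python3 - <<'E'
from h import *
p,C=pic("wrist");cv2.imwrite("pics/w1.png",p["image"]); print(T().round(3)[:3],readout.observe()["joints"].round(2))
for k in("cradle","lock_cap","jaw","jaw_fork","plain_fork","vial"):print(k,find(p,C,k))
E
```

```text
[[ 0.188  0.982  0.     0.544]
 [ 0.982 -0.188  0.     0.189]
 [ 0.     0.    -1.     0.316]] [-0.81  0.36  0.53  1.69 -0.19  1.15 -0.42]
cradle [([0.3581, -0.0547, 0.007], [222.0, 403.0], 0.97), ([0.5462, 0.1633, 0.01], [327.0, 230.0], 0.95), ([0.3336, 0.2021, 0.0046], [143.0, 230.0], 0.88)]
lock_cap [([0.383, 0.2544, 0.0967], [126.0, 192.0], 0.89), ([0.588, 0.203, 0.0926], [366.0, 204.0], 0.75)]
jaw [([0.5492, 0.2162, 0.0481], [321.0, 190.0], 0.76), ([0.3443, -0.06, 0.0163], [212.0, 413.0], 0.5), ([0.591, 0.2043, 0.1002], [370.0, 204.0], 0.45)]
jaw_fork [([0.5451, 0.1582, 0.0086], [327.0, 234.0], 0.87), ([0.3542, -0.0522, 0.0051], [220.0, 401.0], 0.72), ([0.3331, 0.2025, 0.0114], [140.0, 231.0], 0.56)]
plain_fork [([0.3327, 0.2031, 0.0089], [140.0, 230.0], 0.77), ([0.5481, 0.156, 0.0076], [330.0, 235.0], 0.76), ([0.3528, -0.0536, 0.0087], [218.0, 404.0], 0.63)]
vial []
```

View pics/w1.png

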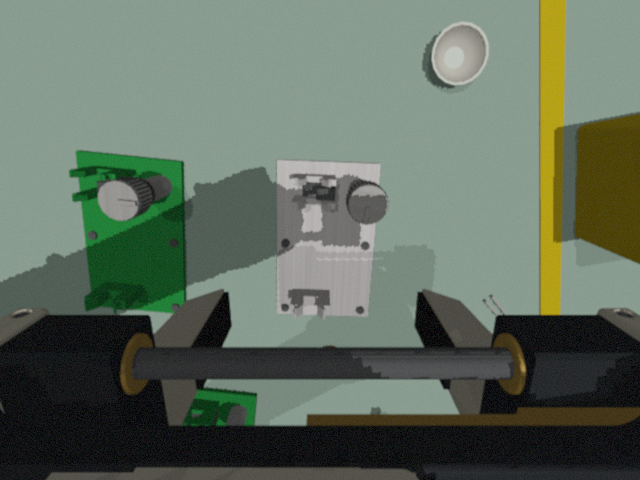

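The silver plate's corners in the wrist view are (277,160), (380,163), (369,316) and (278,316). The cap is at (366,204) with its post, the jaw fork at (315,190) and the plain fork at (309,297). The green ones at (130,230) and (222,403) are the look-alikes.

To row units: -0.043 m is -0.86, 0.009 m is 0.18.

```bash
cat >> h.py <<'E'
def plate(img,pts):
    g=cv2.cvtColor(img,cv2.COLOR_BGR2GRAY)
    return cv2.cornerSubPix(g,np.float32(pts).reshape(-1,1,2),(4,4),(-1,-1),(3,50,0.01)).reshape(-1,2)
def fitpose(local,world):
    L=np.array(local);W=np.array(world)[:,:2];l=L-L.mean(0);w=W-W.mean(0)
    a=np.arctan2((l[:,0]*w[:,1]-l[:,1]*w[:,0]).sum(),(l*w).sum()); M=np.array([[np.cos(a),-np.sin(a)],[np.sin(a),np.cos(a)]])
    t=W.mean(0)-M@L.mean(0); return t,a,(L@M.T+t-W)
E
python3 - <<'E'
from h import *
p,C=pic("wrist")
c=plate(p["image"],[(277,160),(380,163),(369,316),(278,316)]);print(c)
w=[onz(p,C,u,v,.008) for u,v in c]
L=[(-.0425,.095),(.0725,.095),(.0725,-.095),(-.0425,-.095)]
t,a,r=fitpose(L,w);print(t.round(4),a.round(4),r.round(4).tolist())
t,a,r=fitpose(L[:2]+L[3:],w[:2]+w[3:]);print(t.round(4),a.round(4),r.round(4).tolist())
E
```

```text
[[276.94485 159.6515 ]
 [379.60815 163.53778]
 [369.      316.     ]
 [278.      316.     ]]
[0.5266 0.1489] -0.2174 [[-0.0015, -0.0007], [0.001, 0.0002], [0.0, -0.0012], [0.0005, 0.0017]]
[0.5266 0.1485] -0.219 [[-0.0014, -0.001], [0.001, -0.0004], [0.0004, 0.0014]]
```

nudge_tcp(
  moves=[
    [[-0.86,0.18,0,0,1],[-0.86,0.18,0,0,1],[-0.86,0.18,0,0,1],[-0.86,0.18,0,0,1],[-0.86,0.18,0,0,1],[-0.86,0.18,0,0,1],[-0.86,0.18,0,0,1],[-0.86,0.18,0,0,1],[0,0,0,0,1],[0,0,0,0,1]],
  ],
)

```text
clock: 5.05
position: [0.5488, -0.1635, 0.3162]
ee_rot: [2.428, 1.994, -0.0]
force: [-1.0, 1.0, 0.2]
width: 1.0
gripper_force: 0.0
```

```bash
python3 - <<'E'
from h import *
p,C=pic("wrist");cv2.imwrite("pics/w2.png",p["image"]); print(T().round(3)[:3],readout.observe()["joints"].round(2))
for k in("shaft","rest","vial"):print(k,find(p,C,k))
E
```

```text
[[ 0.192  0.981 -0.     0.549]
 [ 0.981 -0.192  0.001 -0.162]
 [ 0.001 -0.    -1.     0.316]] [-0.26  0.36  0.63  1.71 -0.23  1.15  0.24]
shaft [([0.5433, -0.1897, 0.0397], [321.0, 239.0], 0.85)]
rest [([0.5462, -0.1941, 0.0099], [324.0, 234.0], 0.63)]
vial [([0.5161, -0.0117, 0.0466], [254.0, 64.0], 0.84)]
```

View pics/w2.png

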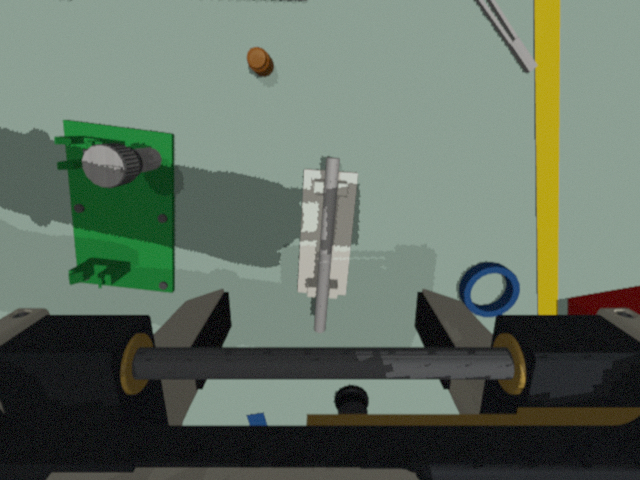

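The shaft runs from (332,158) to (320,331) over the white rest. The vial is at (260,61), clear of both.

```bash
python3 - <<'E'
from h import *
p,C=pic("wrist")
a=onz(p,C,332.8,158.5,.038);b=onz(p,C,320,331,.038);m=(a+b)/2
print(a,b,m,np.linalg.norm(a-b)); 
ya=np.arctan2(a[1]-b[1],a[0]-b[0]);print("shaft yaw",ya-np.pi/2)
go(m[0],m[1],.2,ya-np.pi/2); print(T()[:3,:2])
E
```

```text
[ 0.57184532 -0.10592844  0.038     ] [ 0.52093126 -0.29894143  0.038     ] [ 0.54638829 -0.20243493  0.038     ] 0.19961526429194756
shaft yaw -0.25791073942042964
delta [-0.0417  0.0049  0.1161] turn 0.0674 tooly -0.1905 j7 0.238
[[ 1.89333466e-01  9.81912845e-01]
 [ 9.81912701e-01 -1.89333402e-01]
 [ 5.35899834e-04 -1.68533501e-04]]
```

To row units: 0.045 m is 0.9, 0.03 m is 0.6, 0.0337 rad / 4 = 0.0084.

nudge_tcp(
  moves=[
    [[-0.416,0.05,0,0.0084,1],[-0.416,0.05,0,0.0084,1],[0,0,0.9,0,1],[0,0,0.9,0,1],[0,0,0.9,0,1],[0,0,0.9,0,1],[0,0,0.6,0,1],[0,0,0.36,0,1],[0,0,0,0,1],[0,0,0,0,1]],
  ],
  grip_force=40,
)

```text
clock: 6.3
position: [0.5458, -0.2035, 0.0886]
ee_rot: [-2.49, -1.915, -0.0]
force: [0.3, -0.6, -0.5]
width: 1.0
gripper_force: 0.0
```

```bash
python3 - <<'E'
from h import *
go(.5464,-.2024,.088,-.258)
E
```

```text
delta [0.0012 0.0003 0.0006] turn -0.0015 tooly -0.2595 j7 0.435
```

Close gently, check, then lift.

nudge_tcp(
  moves=[
    [[0,0,0,0,0],[0,0,0,0,0],[0,0,0,0,0],[0,0,0,0,0],[0,0,0,0,0],[0,0,0,0,0],[0,0,0,0,0],[0,0,0,0,0]],
  ],
  grip_force=15,
)

```text
clock: 7.1
position: [0.5453, -0.204, 0.0882]
ee_rot: [-2.491, -1.914, 0.0]
force: [0.1, 0.4, 0.5]
width: 0.352
gripper_force: 0.0
```

```bash
python3 - <<'E'
from h import *
print(T()[:3,3], readout.observe()["force"])
E
```

```text
[ 0.54532993 -0.20398339  0.08819415] [0.06211773 0.44791373 0.51161094]
```

nudge_tcp(
  moves=[
    [[0,0,0,0,0],[0,0,0,0,0],[0,0,-0.4,0,0],[0,0,-0.6,0,0],[0,0,-0.8,0,0],[0,0,-0.8,0,0],[0,0,0,0,0]],
  ],
  grip_force=55,
)

```text
clock: 7.8
position: [0.5475, -0.2054, 0.2231]
ee_rot: [2.487, 1.91, 0.008]
force: [0.5, -0.7, -1.2]
width: 0.138
gripper_force: 55.0
```

```bash
python3 - <<'E'
from h import *
print(T()[:3,3], readout.observe()["force"],readout.observe()["gripper_force"]);
go(.5266,.1489,.21,-.2174)
E
```

```text
[ 0.54746131 -0.20544995  0.22313927] [ 0.45076545 -0.65640869 -1.16228302] 54.99659478664398
delta [ 0.337  -0.1117  0.0122] turn -0.0436 tooly -0.261 j7 0.329
```

To row units: 0.044 m is 0.88, 0.03 m is 0.6, -0.0436 rad / 4 = -0.0109.

nudge_tcp(
  moves=[
    [[0.6,-0.2,0,0,0],[0.88,-0.29,0,0,0],[0.88,-0.29,0,0,0],[0.88,-0.29,0,0,0],[0.88,-0.29,0,0,0],[0.88,-0.29,0,0,0],[0.88,-0.29,0,0,0],[0.6,-0.2,0,0,0],[0.26,-0.1,0,-0.0109,0],[0,0,0.2,0,0]],
  ],
  grip_force=55,
)

```text
clock: 8.8
position: [0.5239, 0.1528, 0.2081]
ee_rot: [-2.443, -1.975, -0.002]
force: [0.5, 0.1, -1.7]
width: 0.133
gripper_force: 55.0
```

nudge_tcp(
  moves=[
    [[0,0,0,0,0],[0,0,0,0,0],[0,0,0,0,0]],
  ],
)

```text
clock: 9.1
position: [0.5242, 0.1486, 0.2082]
ee_rot: [2.452, 1.964, -0.001]
force: [-0.0, 0.5, -1.6]
width: 0.134
gripper_force: 55.0
```

```bash
python3 - <<'E'
from h import *
go(.5266,.1489,.21,-.2174)
p,C=pic("wrist");cv2.imwrite("pics/w3.png",cv2.resize(p["image"][:, 100:540],None,fx=1.25,fy=1.25)); 
for k in("shaft","cradle","lock_cap"):print(k,find(p,C,k))
E
```

```text
delta [ 0.0008  0.0023 -0.0018] turn -0.0026 tooly -0.22 j7 -0.294
shaft [([0.5372, 0.1941, 0.1573], [326.0, 227.0], 0.77), ([0.5578, 0.2144, 0.051], [348.0, 151.0], 0.73)]
cradle [([0.5659, 0.1792, 0.0111], [363.0, 190.0], 0.84), ([0.3425, 0.2041, 0.0079], [96.0, 218.0], 0.84)]
lock_cap [([0.3853, 0.2486, 0.098], [37.0, 165.0], 0.8), ([0.5888, 0.2015, 0.0969], [412.0, 167.0], 0.69)]
```

View pics/w3.png

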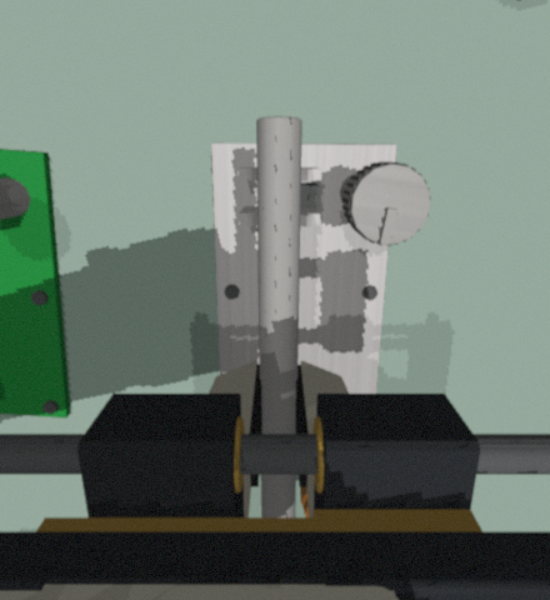

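The shaft is held square. In full-image pixels its far end is at (323,95). The plate corners are at (270,115) and (417,116), and the cap is at (409,163) with its rib pointing down-left.

```bash
python3 - <<'E'
from h import *
p,C=pic("wrist");t=T()
c=plate(p["image"],[(269.6,115.2),(416.8,116)]);print(c)
w=[onz(p,C,u,v,.008) for u,v in c]
print("corner dist",np.linalg.norm(w[0]-w[1]),"yaw",np.arctan2(w[1][1]-w[0][1],w[1][0]-w[0][0]))
tt,a,r=fitpose([(-.0425,.095),(.0725,.095)],w);print("cradle",tt.round(4),a.round(4))
g=cv2.cvtColor(p["image"],cv2.COLOR_BGR2GRAY).astype(float)
for row in(100,120,150,180,220,250):
    l=g[row,290:360];d=np.gradient(cv2.GaussianBlur(l.reshape(1,-1),(5,1),1).ravel());i=np.argsort(-abs(d))[:8]+290
    print(row,sorted(i.tolist()), [ (np.linalg.inv(t)@np.append(onz(p,C,u,row,.162),1))[:2].round(4).tolist() for u in (306,323.2,340)][1])
z=.157+.004
L=np.linalg.inv(t)
print("corners in tool",[(L@np.append(q,1))[:2].round(4).tolist() for q in w])
p,C=pic("top")
print([find(p,C,k) for k in("lock_cap","cradle")])
E
```

```text
[[270.49713 116.60486]
 [417.18655 117.75605]]
corner dist 0.1133705609877901 yaw -0.22564874499201223
cradle [0.5263 0.1493] -0.2256
100 [303, 304, 305, 306, 308, 309, 341, 342] [0.0959, 0.0019]
120 [301, 302, 304, 305, 306, 340, 341, 342] [0.0891, 0.0019]
150 [302, 303, 305, 306, 338, 339, 340, 341] [0.0784, 0.0019]
180 [308, 321, 345, 346, 347, 355, 356, 357] [0.0672, 0.0019]
220 [305, 309, 310, 311, 336, 337, 338, 352] [0.0513, 0.0019]
250 [306, 338, 339, 340, 356, 357, 358, 359] [0.0387, 0.0019]
corners in tool [[0.095, -0.0386], [0.0941, 0.0747]]
[[([0.3714, 0.6121, 0.097], [116.0, 303.0], 0.6), ([0.377, -0.0695, 0.0949], [373.0, 295.0], 0.59)], [([0.3263, 0.5632, 0.0062], [147.0, 319.0], 0.97), ([0.3077, 0.1202, 0.011], [304.0, 322.0], 0.84), ([0.325, -0.1242, 0.0074], [391.0, 314.0], 0.79), ([0.525, 0.0892, 0.0063], [314.0, 245.0], 0.6), ([0.54, -0.1949, 0.0105], [413.0, 237.0], 0.58), ([0.7266, -0.3007, 0.0214], [447.0, 172.0], 0.17)]]
```

To row units: 0.035 m is 0.7, 0.03 m is 0.6.

nudge_tcp(
  moves=[
    [[0.04,0.024,0,0,0],[0,0,0.7,0,0],[0,0,0.6,0,0],[0,0,0.34,0,0],[0,0,0,0,0],[0,0,0,0,0]],
  ],
  grip_force=60,
)

```text
clock: 10.1
position: [0.5258, 0.1522, 0.1266]
ee_rot: [2.449, 1.968, -0.0]
force: [0.4, 0.5, -0.6]
width: 0.136
gripper_force: 60.0
```

```bash
python3 - <<'E'
from h import *
go(.5246,.150,.0862,-.22);print(readout.observe()["force"],readout.observe()["ft_torque"])
p,C=pic("wrist");cv2.imwrite("pics/w4.png",cv2.resize(p["image"][:400, 200:520],None,fx=1.5,fy=1.5)); 
E
```

```text
delta [-0.0024 -0.0007  0.0404] turn 0.003 tooly -0.217 j7 -0.218
[ 0.36300572  0.52933098 -0.64258665] [-0.08195516  0.05261087 -0.02294855]
```

View pics/w4.png

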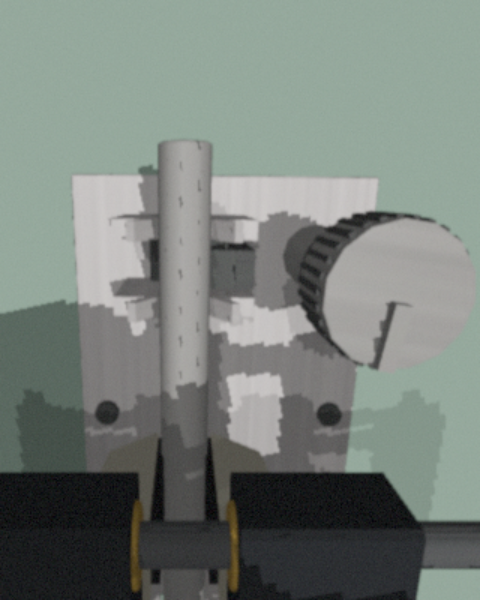

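The shaft (crop x 186) lies centred over the jaw fork (110–257, middle 184). Now down slowly.

To row units: 0.005 m is 0.1, 0.003 m is 0.06.

nudge_tcp(
  moves=[
    [[0,0,0.1,0,0],[0,0,0.1,0,0],[0,0,0.1,0,0],[0,0,0.06,0,0],[0,0,0,0,0]],
  ],
  grip_force=60,
)

```text
clock: 10.65
position: [0.5254, 0.1522, 0.108]
ee_rot: [-2.449, -1.968, 0.0]
force: [-0.9, -0.2, 2.2]
width: 0.132
gripper_force: 60.0
```

nudge_tcp(
  moves=[
    [[0,0,0.06,0,0],[0,0,0.06,0,0],[0,0,0.06,0,0],[0,0,0,0,0]],
  ],
  grip_force=60,
)

```text
clock: 11.05
position: [0.5249, 0.1524, 0.0993]
ee_rot: [-2.448, -1.968, 0.001]
force: [-2.8, 0.7, 3.4]
width: 0.134
gripper_force: 60.1
```

To row units: 0.003 m is 0.06.

nudge_tcp(
  moves=[
    [[0,0,0.06,0,0],[0,0,0.06,0,0],[0,0,0.06,0,0],[0,0,0,0,0]],
  ],
  grip_force=60,
)

```text
clock: 11.45
position: [0.5262, 0.1533, 0.0907]
ee_rot: [-2.448, -1.969, -0.003]
force: [0.2, 2.9, 6.2]
width: 0.137
gripper_force: 60.0
```

nudge_tcp(
  moves=[
    [[0,0,0.04,0,0],[0,0,0.04,0,0],[0,0,0.02,0,0],[0,0,0,0,0]],
  ],
  grip_force=60,
)

```text
clock: 11.85
position: [0.5266, 0.1534, 0.0885]
ee_rot: [-2.447, -1.967, -0.007]
force: [-11.7, 1.3, 44.4]
width: 0.138
gripper_force: 60.0
```

```bash
python3 - <<'E'
from h import *
p,C=pic("wrist");cv2.imwrite("pics/w5.png",cv2.resize(p["image"][:400, 200:520],None,fx=1.5,fy=1.5)); 
E
```

```text
(no output)
```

View pics/w5.png

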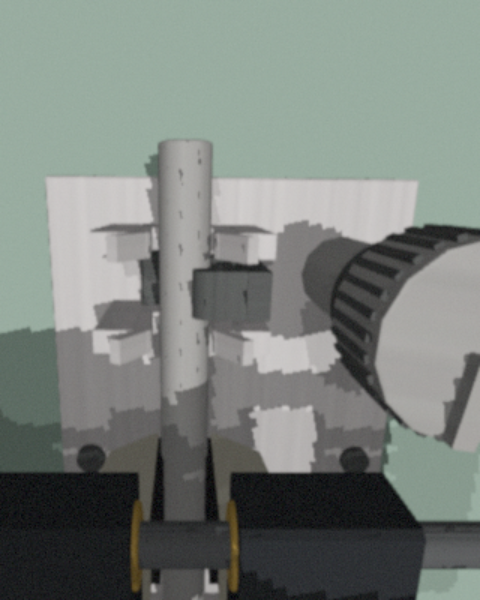

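The jaw nose now lies over the shaft (crop x 193–210, y 290), so it has snapped back. Release, back up and check from above.

To row units: -0.045 m is -0.9, -0.03 m is -0.6.

nudge_tcp(
  moves=[
    [[0,0,-0.02,0,0],[0,0,-0.02,0,0.4],[0,0,0,0,0.4],[0,0,0,0,0.4],[0,0,0,0,0.4],[0,0,-0.6,0,0.4],[0,0,-0.9,0,0.4],[0,0,-0.9,0,0.4],[0,0,0,0,0.4],[0,0,0,0,0.4]],
  ],
  grip_force=20,
)

```text
clock: 12.9
position: [0.5259, 0.1525, 0.2079]
ee_rot: [2.448, 1.968, 0.003]
force: [0.1, 1.1, -0.4]
width: 0.397
gripper_force: 0.0
```

```bash
python3 - <<'E'
from h import *
p,C=pic("wrist");cv2.imwrite("pics/w6.png",cv2.resize(p["image"][40:440, 140:540],None,fx=1.5,fy=1.5))
print(T()[:3,3],readout.observe()["joints"].round(2)) 
for k in("shaft","jaw","lock_cap"):print(k,find(p,C,k))
E
```

```text
[0.52510962 0.15230155 0.20679062] [-0.8   0.44  0.58  1.9  -0.3   0.89 -0.29]
shaft [([0.5288, 0.1714, 0.04], [319.0, 223.0], 0.71)]
jaw [([0.5545, 0.2151, 0.052], [341.0, 158.0], 0.78)]
lock_cap [([0.5882, 0.2045, 0.0953], [407.0, 170.0], 0.81), ([0.3869, 0.2473, 0.099], [39.0, 173.0], 0.69)]
```

View pics/w6.png

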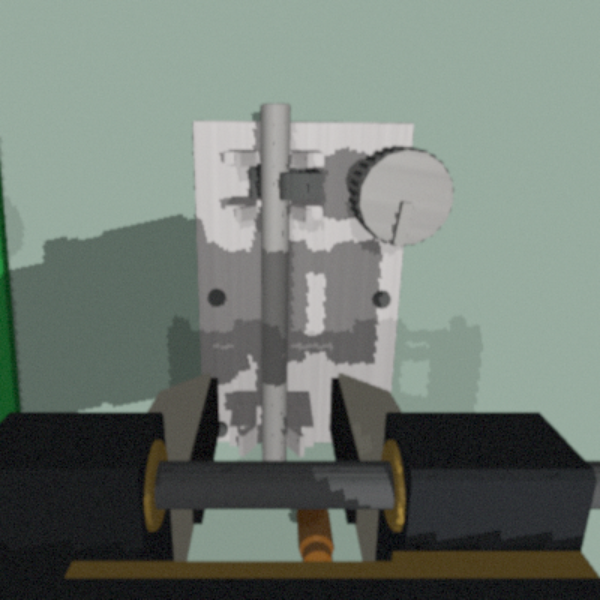

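Before the cap, a press check with shut fingertips near the jaw fork. A seated shaft's top at 42 mm should give contact at TCP z ≈ 0.108.

To row units: 0.03 m is 0.6, 0.02 m is 0.4.

nudge_tcp(
  moves=[
    [[0.36,-0.01,0,0,0],[0.36,-0.01,0,0,0],[0,0,0,0,0],[0,0,0.6,0,0],[0,0,0.6,0,0],[0,0,0.4,0,0],[0,0,0.2,0,0],[0,0,0.08,0,0],[0,0,0,0,0]],
  ],
  grip_force=20,
)

```text
clock: 14.0
position: [0.5325, 0.1877, 0.1133]
ee_rot: [2.449, 1.968, -0.0]
force: [0.8, -1.1, -0.1]
width: 0.003
gripper_force: 0.0
```

nudge_tcp(
  moves=[
    [[0,0,0.04,0,0],[0,0,0.04,0,0],[0,0,0.02,0,0],[0,0,0,0,0]],
  ],
)

```text
clock: 14.4
position: [0.5324, 0.1877, 0.1084]
ee_rot: [-2.449, -1.968, -0.001]
force: [-0.6, -0.0, 0.1]
width: 0.006
gripper_force: 0.0
```

nudge_tcp(
  moves=[
    [[0,0,0.02,0,0],[0,0,0.02,0,0],[0,0,0,0,0]],
  ],
)

```text
clock: 14.7
position: [0.5331, 0.1876, 0.1074]
ee_rot: [2.449, 1.967, 0.003]
force: [-1.5, -0.7, 13.2]
width: 0.003
gripper_force: 6.8
```

nudge_tcp(
  moves=[
    [[0,0,0.02,0,0],[0,0,0.02,0,0],[0,0,0,0,0]],
  ],
)

```text
clock: 15.0
position: [0.5339, 0.1874, 0.107]
ee_rot: [2.449, 1.967, 0.006]
force: [-6.8, -2.9, 31.8]
width: 0.009
gripper_force: 16.8
```

The shaft is home: contact came at TCP z ≈ 0.108 and it held 32 N. Now to the cap, starting counter-turned so that joint 7 has room. In w6 the rib points along cradle −y, so cap_turn ≈ 1.7.

To row units: -0.045 m is -0.9, -0.03 m is -0.6, -0.15 rad / 4 = -0.0375.

nudge_tcp(
  moves=[
    [[0,0,-0.6,0,0],[0,0,-0.9,0,0.5],[0.27,0.494,0,0,0.8],[0.27,0.494,0,0,0.8],[0,0,0,-0.0375,0.8],[0,0,0,-0.0375,0.8],[0,0,0,-0.0375,0.8],[0,0,0,-0.0375,0.8],[0,0,0,-0.0375,0.8],[0,0,0,-0.0375,0.8]],
  ],
  grip_force=20,
)

```text
clock: 16.0
position: [0.5863, 0.2033, 0.1793]
ee_rot: [1.34, 2.841, 0.0]
force: [-0.5, -1.4, 0.0]
width: 0.738
gripper_force: 0.0
```

nudge_tcp(
  moves=[
    [[0,0,0,-0.0375,0.8],[0,0,0,-0.0375,0.8],[0,0,0,-0.0375,0.8],[0,0,0,-0.0375,0.8],[0,0,0,0,0.8],[0,0,0,0,0.8]],
  ],
)

```text
clock: 16.6
position: [0.5864, 0.2032, 0.1792]
ee_rot: [-0.458, -3.108, -0.0]
force: [0.0, -0.4, 0.1]
width: 0.801
gripper_force: 0.0
```

```bash
python3 - <<'E'
from h import *
p,C=pic("wrist");cv2.imwrite("pics/w7.png",p["image"])
for k in("lock_cap",):print(k,find(p,C,k))
go(.588,.203,.133); print(T()[:3,:2].round(3))
E
```

```text
lock_cap [([0.5843, 0.2029, 0.0942], [318.0, 286.0], 0.69)]
delta [-0.0017  0.0002  0.0462] turn 0 tooly 1.2797 j7 0.942
[[-0.958  0.287]
 [ 0.287  0.958]
 [ 0.    -0.   ]]
```

View pics/w7.png

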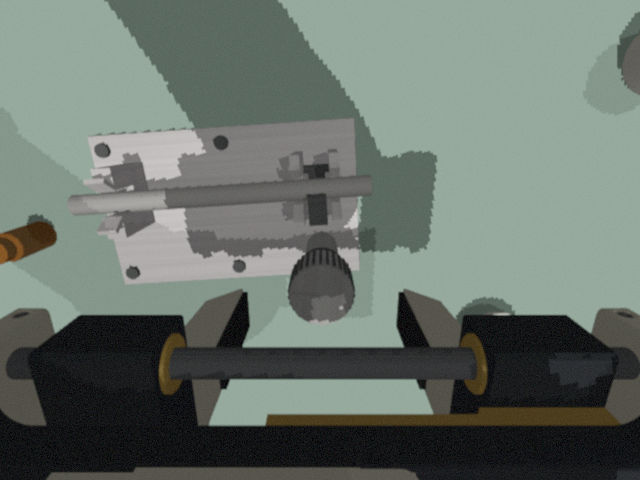

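The cap (321,290) is midway between the open fingers. The shaft lies flat in both forks with the jaw across it at (317,207).

To row units: 0.02 m is 0.4, 0.017 m is 0.34.

nudge_tcp(
  moves=[
    [[0,0,0.4,0,0.8],[0,0,0.34,0,0.8],[0,0,0.18,0,0.8],[0,0,0,0,0.4],[0,0,0,0,0.3],[0,0,0,0,0.3],[0,0,0,0,0.3],[0,0,0,0,0.3],[0,0,0,0,0.3],[0,0,0,0,0.3]],
  ],
  grip_force=25,
)

```text
clock: 17.7
position: [0.5864, 0.2024, 0.1336]
ee_rot: [0.452, 3.109, -0.001]
force: [-1.2, -4.0, 4.0]
width: 0.386
gripper_force: 25.0
```

```bash
python3 - <<'E'
from h import *
s=readout.observe();print(s["force"],s["ft_torque"],s["joints"][6],T()[:3,3])
E
```

```text
[-1.2166345  -4.01308942  3.96246839] [-1.0095091   0.4524308   0.07288406] 0.9522387083996909 [0.58635673 0.20239109 0.13355931]
```

To row units: 0.00014 m is 0.0028, 0.15 rad / 4 = 0.0375.

nudge_tcp(
  moves=[
    [[0,0,0.0028,0.0375,0.3],[0,0,0.0028,0.0375,0.3],[0,0,0.0028,0.0375,0.3],[0,0,0.0028,0.0375,0.3],[0,0,0.0028,0.0375,0.3],[0,0,0.0028,0.0375,0.3],[0,0,0.0028,0.0375,0.3],[0,0,0.0028,0.0375,0.3],[0,0,0.0028,0.0375,0.3],[0,0,0.0028,0.0375,0.3]],
  ],
  grip_force=25,
)

```text
clock: 18.7
position: [0.5881, 0.2034, 0.1324]
ee_rot: [2.453, 1.959, 0.005]
force: [4.6, -2.5, -2.9]
width: 0.383
gripper_force: 25.0
```

```bash
cat > st.py <<'E'
from h import *
s=readout.observe();print("F",s["force"].round(1),"M",s["ft_torque"].round(3),"j7",s["joints"][6].round(3)); go(.5864,.2024,.13)
E
python3 st.py
```

```text
F [ 4.6 -2.5 -2.9] M [-0.452 -0.963  0.077] j7 -0.253
delta [-0.0014 -0.0014  0.0024] turn 0 tooly -0.2231 j7 -0.253
```

nudge_tcp(
  moves=[
    [[0,0,0.0028,0.0375,0.3],[0,0,0.0028,0.0375,0.3],[0,0,0,0,0.3]],
  ],
)

```text
clock: 19.0
position: [0.5885, 0.2033, 0.1321]
ee_rot: [2.717, 1.571, 0.006]
force: [6.2, -1.9, -0.8]
width: 0.382
gripper_force: 25.0
```

```bash
python3 st.py
```

```text
F [ 6.2 -1.9 -0.8] M [-0.49  -1.061 -0.04 ] j7 -0.491
delta [-0.0018 -0.0014  0.0021] turn 0 tooly -0.5225 j7 -0.491
```

To row units: 0.0001 m is 0.002, 0.1 rad / 4 = 0.025.

nudge_tcp(
  moves=[
    [[0,0,0.002,0.025,0.3],[0,0,0.002,0.025,0.3],[0,0,0,0,0.3]],
  ],
)

```text
clock: 19.3
position: [0.5887, 0.2031, 0.1319]
ee_rot: [2.86, 1.294, 0.007]
force: [6.9, -1.4, -1.3]
width: 0.387
gripper_force: 25.0
```

```bash
python3 st.py
```

```text
F [ 6.9 -1.4 -1.3] M [-0.606 -1.285 -0.094] j7 -0.648
delta [-0.0021 -0.0013  0.0019] turn 0 tooly -0.7208 j7 -0.648
```

nudge_tcp(
  moves=[
    [[0,0,0.002,0.025,0.3],[0,0,0.002,0.025,0.3],[0,0,0,0,0.3]],
  ],
)

```text
clock: 19.6
position: [0.5889, 0.2029, 0.1318]
ee_rot: [2.975, 1.002, 0.008]
force: [7.8, -3.0, -1.7]
width: 0.386
gripper_force: 25.0
```

```bash
python3 st.py
```

```text
F [ 7.8 -3.  -1.7] M [-0.708 -1.445 -0.026] j7 -0.808
delta [-0.0023 -0.0012  0.0017] turn 0 tooly -0.921 j7 -0.808
```

nudge_tcp(
  moves=[
    [[0,0,0.002,0.025,0.3],[0,0,0,0,0.3]],
  ],
)

```text
clock: 19.8
position: [0.5891, 0.2028, 0.1317]
ee_rot: [3.021, 0.853, 0.009]
force: [8.9, -2.9, -1.5]
width: 0.386
gripper_force: 25.0
```

```bash
python3 st.py
```

```text
F [ 8.9 -2.9 -1.5] M [-0.799 -1.578  0.322] j7 -0.887
delta [-0.0025 -0.0011  0.0017] turn 0 tooly -1.02 j7 -0.887
```

To row units: 0.05 rad / 4 = 0.0125.

nudge_tcp(
  moves=[
    [[0,0,0,0.0125,0.3],[0,0,0,0,0.3]],
  ],
  grip_force=35,
)

```text
clock: 20.0
position: [0.5891, 0.2027, 0.1317]
ee_rot: [3.04, 0.781, 0.009]
force: [9.0, -3.7, -2.4]
width: 0.387
gripper_force: 35.0
```

```bash
python3 st.py
```

```text
F [ 9.  -3.7 -2.4] M [-0.864 -1.574  0.818] j7 -0.925
delta [-0.0025 -0.001   0.0017] turn 0 tooly -1.0676 j7 -0.925
```

nudge_tcp(
  moves=[
    [[0,0,0,0.0125,0.3],[0,0,0,0,0.3]],
  ],
  grip_force=35,
)

```text
clock: 20.2
position: [0.589, 0.2026, 0.1318]
ee_rot: [3.059, 0.705, 0.008]
force: [7.7, -3.6, -1.8]
width: 0.385
gripper_force: 35.0
```

```bash
python3 st.py
```

```text
F [ 7.7 -3.6 -1.8] M [-0.979 -1.525  0.717] j7 -0.965
delta [-0.0024 -0.001   0.0018] turn 0 tooly -1.1178 j7 -0.965
```

Bottomed out: the moment jumped to 0.8 N m and the tool now slips on the cap. Unwinding takes about 0.08 rad before the cap follows, so turn back 1.655 rad in all.

Units first: shifts go in shares of 50 mm and turns go in shares of 4 rad. So -0.075 rad / 4 = -0.0188.

nudge_tcp(
  moves=[
    [[0,0,0,-0.0188,0.3],[0,0,0,0,0.3]],
  ],
  grip_force=35,
)

```text
clock: 20.4
position: [0.5889, 0.2027, 0.1319]
ee_rot: [3.029, 0.824, 0.008]
force: [7.8, -3.9, -2.3]
width: 0.388
gripper_force: 35.0
```

```bash
python3 st.py
```

```text
F [ 7.8 -3.9 -2.3] M [-0.832 -1.511  0.066] j7 -0.902
delta [-0.0023 -0.0011  0.0018] turn 0 tooly -1.0399 j7 -0.902
```

nudge_tcp(
  moves=[
    [[0,0,-0.0028,-0.0375,0.3],[0,0,-0.0028,-0.0375,0.3],[0,0,-0.0028,-0.0375,0.3],[0,0,-0.0028,-0.0375,0.3],[0,0,-0.0028,-0.0375,0.3],[0,0,-0.0028,-0.0375,0.3],[0,0,-0.0028,-0.0375,0.3],[0,0,-0.0028,-0.0375,0.3],[0,0,-0.0028,-0.0375,0.3],[0,0,-0.0028,-0.0375,0.3]],
  ],
)

```text
clock: 21.4
position: [0.5872, 0.2032, 0.133]
ee_rot: [1.651, 2.671, 0.002]
force: [0.2, -1.5, 3.3]
width: 0.39
gripper_force: 35.0
```

nudge_tcp(
  moves=[
    [[0,0,-0.002,-0.02,0.3],[0,0,0,0,0.3],[0,0,0,0,0.3]],
  ],
)

```text
clock: 21.7
position: [0.5871, 0.2032, 0.1331]
ee_rot: [1.554, 2.729, 0.002]
force: [0.6, -1.9, 4.4]
width: 0.384
gripper_force: 35.0
```

```bash
python3 st.py; python3 - <<'E'
from h import *
p,C=pic("wrist");q,D=pic("top")
print(find(p,C,"lock_cap"))
cv2.imwrite("pics/w8.png",np.hstack([cv2.resize(p["image"],(400,300)),cv2.resize(q["image"][170:290,210:370],(400,300),interpolation=3)]))
E
```

```text
F [ 0.6 -1.9  4.4] M [-0.588 -0.261  0.077] j7 0.351
delta [-0.0003 -0.001   0.0031] turn 0 tooly 0.5352 j7 0.351
[([0.5842, 0.2086, 0.0939], [318.0, 326.0], 0.73)]
```

View pics/w8.png

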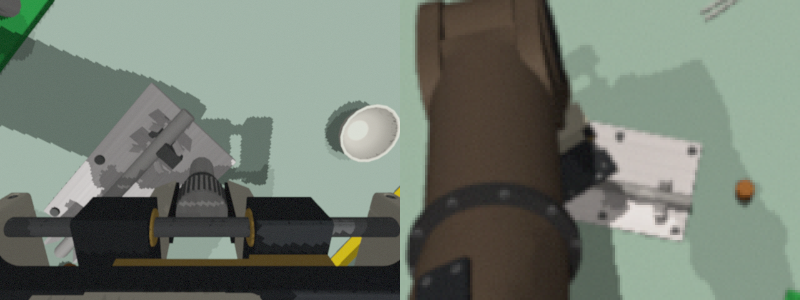

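The cap is held at (203,195) in the left half, 1.575 rad back from the stop. The shaft is still in the forks under the jaw, and the vial and dish are untouched.

```bash
python3 -c "
from cell import workorder
print(workorder.sign_off())"
```

```text
the job is handed in; nothing more can be done
None
```

I handed the job in at about 22 s: the shaft is fully home under the closed jaw, and the cap was screwed to its stop, backed off about 1.575 rad (a quarter turn, by tool angle; the rib wasn't visible to check) and is still gripped.

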